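# Line up a spirit lamp and a beaker for heating

## Task

Get this beaker ready for heating by pushing alone: with the fingertips, nudge the small glass beaker along the wire gauze until its base stands wholly on the white ceramic disc, and push the unlit spirit lamp along the bench, in between two legs of the tripod, until its wick is under the middle of that disc. Push gently - do not grip, lift or tip the lamp or the beaker, and do not shift the tripod or disturb the bottle, the matchbox and the wooden test-tube holder. Finish with the robot clear of everything.

Things in the scene. Friction and masses are not known exactly. Their poses are not given: they have to be found in the camera images.
- lamp: loose unlit glass spirit lamp, 77 high, 0.15 to 0.25 kg, standing on the bench to the right of the tripod. Round bowl 50 high, widest (68 diameter) at 18 high; above it a neck of 26 diameter up to 62 and the wick, 14 wide. Slides with friction about 0.6; push it low on the bowl. Origin: on its axis (below the wick) at the underside, z up.
- tripod: loose lab tripod, black top and chrome legs, 0.9 kg with the gauze fixed on it. Feet (12 diameter) in this frame (x, y in mm): (-54, 62), (-52, -62), (54, -1); legs 10 thick lean in 8 mm to the top. Bars of the top 174 to 185 above the bench. Yaw 1.2 to 1.75; at 1.57 the gap between the first two feet faces right (-y). Origin: at bench level; the legs' axis is at x = -17.5, y = 0.
- gap (a point): on the bench, midway between the two feet that face right, to the lamp, 112 mm clear between them. The lamp goes through here along this point's +x axis (the tripod's +x), 36 mm on to foot_point. The gauze above juts out 27 mm in front of this point, so an upright gripper would strike it: lean the tool back about 40 degrees.
- foot_point (a point): point on the bench straight under the middle of the white disc, midway among the tripod's three feet (on the tripod's axis): where the lamp's axis is to come
- disc (a point): centre of the top face of the white ceramic disc, 70 diameter, in the middle of the square wire gauze (125 x 125, edges along the tripod's x and y, flat top 187.6 above the bench, fixed to the tripod). Axes as the tripod's.
- beaker: loose small glass beaker, 68 high, 0.05 to 0.08 kg, on the gauze, off centre to the right (tripod's -x), partly off the disc. Wall 50 diameter up to 56 high, then a rim flaring to 62, spout reaching 43 mm from the axis to the beaker's -y. Pushed at the rim it tips: lean the tool back 30 degrees so that the tips touch the wall's lower half. Origin: underside, 6 mm off the axis.
- beaker_base (a point): centre of the beaker's round base (48 diameter), on its axis, at the underside
- bottle: bystander: brown glass reagent bottle with black cap, 42 diameter, 85 high; origin at the underside centre
- matchbox: bystander: matchbox lying flat, 36 x 55 x 14; origin at the underside centre
- tube_holder: bystander: wooden test-tube holder lying flat, 28 x 164 x 15, long along its y; origin at the underside centre
Not all that is in view belongs to the job. Leave any pink or turquoise look-alike of the lamp alone. Leave any red look-alike of the beaker alone.

How it is judged:
By the outcome, as a careful person would: the job done as asked, in the order asked, and still so for the second after the job is handed in, with the robot touching nothing.
It also fails if it takes over 72 s, if anything falls off the work surface, if the arm or the gripper's body presses on something with over 40 N, if the wrist force passes 120 N, or if a joint passes its speed limit or range.

## Robot

A 6-joint arm with a two-finger parallel gripper is mounted at the origin on a cart in front of the work surface, level with it; the furniture and walls round the work are solid. World frame = base frame: x ahead of the robot, y to its left, z up, the work surface at z = 0. Lengths are in m, angles in rad, forces in N, time in s.
With the tool pointing down it reaches from about 0.3 to 0.875 m from the base axis. Payload 6.4 kg.
Tool frame: the origin (TCP) lies on the centre line of the jaws, within the pads' length; the fingertips stand 25 mm ahead of it and the grasp point (between the pads) lies 6 mm ahead of it (ctrl.tip_reach is the distance from the TCP to the fingertips, in m); z points along the fingers, y is the line along which they close (so a half turn about z gives the same grasp; the last joint's range is limited). The gripper opens to 85 mm and grips with 20 to 120 N. Pads are 22 mm wide; open, the fingers measure 114 mm over their backs; the gripper's body (76 mm by 85 mm) begins 54 mm behind the grasp point. The pads swing forward as they close: fully open they stand 13 mm farther back than shut.
Start: joints at [-1.325, 0.181, 1.607, -0, 1.354, -0.206], TCP at [0.251, -0.517, 0.256] pointing down, gripper open.
Joint ranges: [-2.99, 2.99], [-0.89, 2.07], [0.3, 2.58], [-1.14, 4.28], [0, 2.63], [-3.12, 3.12]. Speed limits (rad/s): [2.57, 2.57, 3.01, 3.14, 3.14, 3.14].

## Interface

Orientations are given as a unit quaternion [w, x, y, z].
In Python, from bench import ctrl gives the robot as it stands.
- The arm moves only by the tool servo_tool, never from a script. Its argument "motion" is a list that holds one entry, the list of rows, each a list of 5 numbers: the shift along the tool's x, y, z in cm, then the turn about the tool's z in degrees, then the closure, from -1 (fully open) to 1 (shut). In form: [[[dx, dy, dz, twist, claw], ...]]. A call has 1 to 5 rows; each row is the pose to reach, as a shift and turn from the pose commanded when the call began, along the tool's axes at that moment; what a row does not reach only later rows make up. A row lasts 1/10 s, in which the tool goes at most 50 mm and 8.59 degrees, less where a joint would pass 70% of its speed; a pose out of reach is approached as far as the arm can. A call with a gripper value outside its range is refused whole. The fingers move at their own pace and stop on an object; the grip force is fixed at half the most. Time passes only in rows, so rows that repeat a pose let the fingers close. It gives the time, the measured TCP pose, the force, the opening and the grip force at its end, in the units of the state.
- ctrl.get_obs(): the state, without advancing time (a new reading comes with each control period).
- ctrl.camera(name): name is "side" or "top"; returns a dict with "pixels" (400x640x3 uint8, red, green, blue), "depth" (400x640 float32, m along the optical axis (not along the pixel's ray), 0 where there is no reading), "fx", "fy", "cx", "cy" (pixels), "R" (3x3) and "t" (3): a world point X has camera coordinates R X + t. Camera axes: x right, y down, z forward; pixel columns grow to the right and rows downward; lengths in m; the calibration is good to about 2 mm. A picture is of the moment at which its call begins.
- ctrl.hand_in(): hands the job in; it is judged then, once.
The state is a dict: "time_s": time; "q": joint angles; "dq": joint speeds; "joint_efforts": joint torques, N m; "eef_pos": TCP position; "eef_rot": TCP orientation; "wrist_force": force on the tool from outside, world axes, zero at the start; "torque": the same for the moment, N m; "opening": opening from 0.0 (shut) to 1.0 (fully open); "grasp_force": force on a finger pad.
Only numpy, scipy, OpenCV 4.12 (cv2) and the standard library are available. Lean on these libraries where they do the work, as an engineer would, in place of code of your own. Each camera call takes 0.05 s, during which the arm holds its last target. There are 200 camera calls.

## Working session

There is one attempt and no reset: what is moved stays moved. The work goes in short steps, Python scripts to look and compute and a tool call to move; the robot and the scene stay as the last step left them, time stands still between calls to the robot, and variables do not carry over. Pictures are saved under pics/ and viewed, at most 10 in all, crops included, and the job is handed in when it is done.

Besides the shell and the picture viewer there is one more tool, called as name(argument=value, ...), one argument or row to a line, values as JSON. servo_tool: Moves the arm, as the interface text tells. Its arguments: {"type":"object","properties":{"motion":{"type":"array"}},"required":["motion"]}

```bash
mkdir -p pics; ls
cat > h.py <<'E'
import numpy as np,cv2
from bench import ctrl
def save(c,name): cv2.imwrite('pics/'+name,c['pixels'][:,:,::-1])
def ray(c,u,v):
    d=np.array([(u-c['cx'])/c['fx'],(v-c['cy'])/c['fy'],1.]); R=np.array(c['R']);t=np.array(c['t'])
    return -R.T@t, R.T@d
def onz(c,u,v,z):
    o,d=ray(c,u,v); return o+d*(z-o[2])/d[2]
def proj(c,X):
    p=np.array(c['R'])@np.array(X)+np.array(c['t']); return c['fx']*p[0]/p[2]+c['cx'],c['fy']*p[1]/p[2]+c['cy']
def pts(c):
    d=c['depth'];v,u=np.mgrid[:400,:640]
    P=np.stack([(u-c['cx'])/c['fx']*d,(v-c['cy'])/c['fy']*d,d],-1)
    W=(P-np.array(c['t']))@np.array(c['R']); W[d==0]=np.nan; return W
E
python3 - <<'E'
from h import *
import pickle
D={n:ctrl.camera(n) for n in('side','top')}
pickle.dump(D,open('d0.pkl','wb'))
for n,c in D.items():
    save(c,n+'0.png'); print(n,-np.array(c['R']).T@c['t'],np.array(c['R']).round(2).tolist(),c['fx'])
o=ctrl.get_obs();print(o['eef_pos'],o['eef_rot'],ctrl.tip_reach,o['opening'])
E
```

```text
pics
side [ 0.6041022  -0.71343461  0.53742601] [[1.0, 0.06, 0.01], [0.04, -0.44, -0.9], [-0.05, 0.9, -0.44]] 426.06231470918283
top [0.02974615 0.33362248 1.13558875] [[-0.37, -0.93, 0.01], [-0.81, 0.32, -0.48], [0.44, -0.19, -0.88]] 435.5538280902684
[ 0.25093453 -0.51683563  0.25546422] [-8.11420056e-04  9.74590754e-01  2.23991525e-01 -2.48761885e-05] 0.025 1.0011041261946947
```

View pics/side0.png

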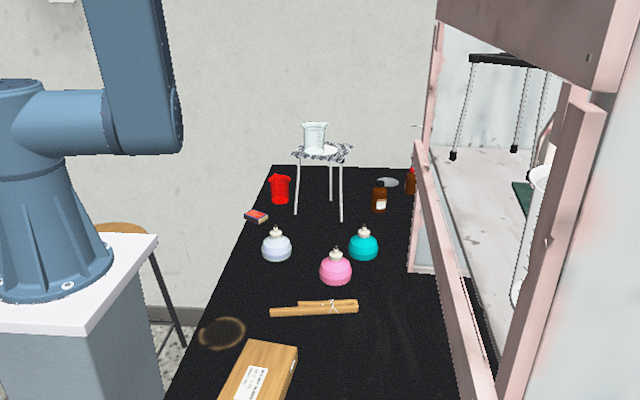

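View pics/top0.png

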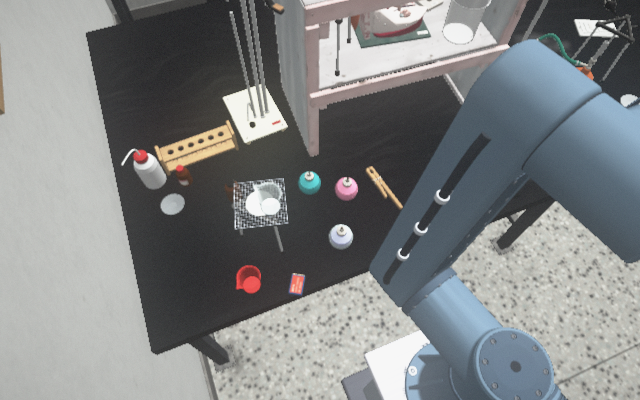

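Side view candidates for the lamp: the pale clear one at (277,246), pink at (336,268), turquoise at (363,245). The clear one is the lamp. For the beaker: clear on the gauze at (315,137), red at (280,190). The clear one is the beaker. In the top view the lamp is at (341,237), the gauze at (260,203) and the beaker at (268,198).

Run:
```python
from h import *
import pickle
D=pickle.load(open('d0.pkl','rb'))
s=D['side']['pixels'][110:275,230:400,::-1];t=D['top']['pixels'][150:300,220:370,::-1]
s=cv2.resize(s,(400,388),interpolation=2);t=cv2.resize(t,(400,400),interpolation=2)[:388]
cv2.imwrite('pics/crop0.png',np.hstack([s,t]))
for n,c in D.items():
    W=pts(c)
    # gauze points by height
    lo=np.array([.3,-.3,.180]);
    m=(W[...,2]>.180)&(W[...,2]<.195)
    k,l,st,ce=cv2.connectedComponentsWithStats(m.astype(np.uint8))
    for i in range(1,k):
        if st[i,4]>60: print(n,st[i],W[l==i].mean(0).round(3))
    hsv=cv2.cvtColor(c['pixels'],cv2.COLOR_RGB2HSV)
    m=(W[...,2]>.008)&(W[...,2]<.10)&(W[...,0]>.3)&(W[...,0]<1.0)&(abs(W[...,1])<.5)
    k,l,st,ce=cv2.connectedComponentsWithStats(m.astype(np.uint8))
    for i in range(1,k):
        if st[i,4]>60: print(n,'low',st[i],np.nanmedian(W[l==i],0).round(3),W[l==i].max(0).round(3),c['pixels'][l==i].mean(0).round())
```

```text
side [ 181  105  244   11 1097] [0.457 0.661 0.187]
side [290 141  65  21 606] [0.555 0.261 0.188]
side [  0 181  74  28 585] [ 0.039 -0.04   0.187]
side low [405 167  12  26 236] [0.795 0.436 0.043] [0.812 0.455 0.082] [97. 48. 27.]
side low [269 173  22  30 486] [0.423 0.348 0.05 ] [0.452 0.403 0.072] [207.  26.  20.]
side low [329 174   4  31  83] [0.567 0.342 0.044] [0.571 0.348 0.1  ] [144. 145. 144.]
side low [371 180  28  32 444] [0.697 0.315 0.047] [0.767 0.5   0.089] [109.  84.  66.]
side low [293 185   6  33  96] [0.482 0.257 0.051] [0.487 0.262 0.099] [162. 163. 162.]
side low [340 191   4  35 105] [0.597 0.228 0.053] [0.604 0.235 0.099] [171. 173. 172.]
side low [244 209  24  13 205] [0.378 0.247 0.016] [0.406 0.279 0.019] [172. 107. 103.]
side low [349 223  30  36 702] [0.65  0.093 0.035] [0.684 0.13  0.079] [ 42. 185. 185.]
side low [262 224  30  36 715] [0.46  0.075 0.036] [0.49  0.111 0.079] [199. 206. 213.]
side low [408 227  27  45 860] [0.765 0.048 0.047] [0.798 0.072 0.1  ] [185. 181. 180.]
side low [448 232  22  44 349] [0.846 0.049 0.047] [0.87  0.055 0.1  ] [18
[... 895 characters left out ...]
top low [ 155  120   84   66 2158] [0.861 0.402 0.066] [0.91 0.5  0.09] [199. 169. 129.]
top low [366 166  37  42 303] [ 0.568 -0.089  0.012] [ 0.636 -0.067  0.019] [207. 177. 136.]
top low [298 171  23  23 401] [0.638 0.115 0.036] [0.678 0.144 0.079] [104. 172. 172.]
top low [335 177  23  22 400] [0.579 0.023 0.037] [0.617 0.05  0.081] [206. 154. 174.]
top low [225 178  14  23 181] [0.687 0.336 0.065] [0.709 0.35  0.09 ] [81. 72. 66.]
top low [329 224  24  25 459] [0.445 0.098 0.037] [0.483 0.125 0.079] [189. 194. 202.]
top low [236 265  25  28 419] [0.43  0.367 0.054] [0.452 0.401 0.071] [181.  68.  67.]
top low [289 273  17  22 283] [0.373 0.253 0.014] [0.404 0.28  0.019] [205. 135. 133.]
```

View pics/crop0.png

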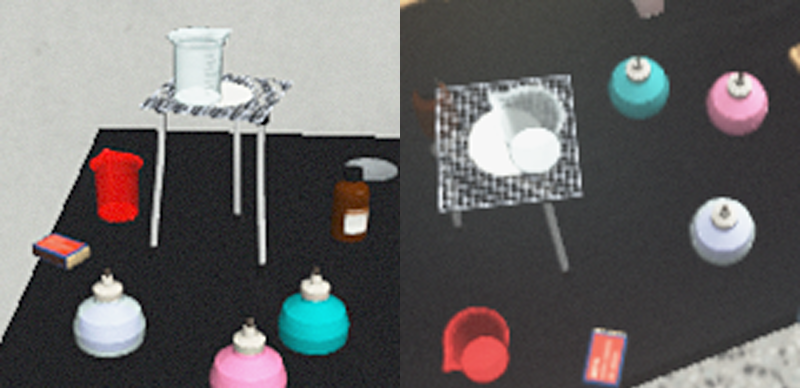

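The crop confirms both choices: the clear beaker overlaps the disc's right side, and the clear lamp is at crop-left (110,320). Next I measure the poses.

```bash
cat > m.py <<'E'
from h import *
def measure(D,lampbox=None,v=True):
    out={}
    s=D['side'];W=pts(s)
    feet=[]
    # gauze rectangle from top-view depth
    A=[]
    for n in D:
        w=pts(D[n]).reshape(-1,3); k=(abs(w[:,2]-.187)<.006)&(abs(w[:,0]-.54)<.13)&(abs(w[:,1]-.28)<.13); A.append(w[k,:2])
        r=cv2.minAreaRect((A[-1]*1000).astype(np.float32)); print(n,'gauze rect',np.round(r[0],1),np.round(r[1],1),round(r[2],1))
    W3=W.copy()
    m=(W[...,2]>.01)&(W[...,2]<.165)&(W[...,0]>.44)&(W[...,0]<.66)&(W[...,1]>.17)&(W[...,1]<.40)
    p=D['side']['pixels'].astype(int);m&=(p.min(-1)>90)
    k,l,st,ce=cv2.connectedComponentsWithStats(m.astype(np.uint8),connectivity=8)
    for i in range(1,k):
        if st[i,4]<80: continue
        q=W[l==i]; a=[np.polyfit(q[:,2],q[:,j],1) for j in(0,1)]
        feet.append([np.polyval(a[j],0)for j in(0,1)]); print('leg',st[i],'z',q[:,2].min().round(3),q[:,2].max().round(3),'foot',np.round(feet[-1],4),'slope',[round(x[0],3) for x in a])
    return feet
E
python3 - <<'E'
from m import *
import pickle
D=pickle.load(open('d0.pkl','rb'))
f=np.array(measure(D))
print('mean',f.mean(0), [np.linalg.norm(f[i]-f[j]) for i,j in((0,1),(0,2),(1,2))])
t=D['top'];s=D['side']
print('base t',onz(t,270.3,206.2,.1876),'rim t',onz(t,267.6,189.4,.2556))
# disc white mask in top
for n in D:
    c=D[n];p=c['pixels'].astype(int);W=pts(c)
    m=(p.min(-1)>225)&(abs(W[...,2]-.19)<.012)&(abs(W[...,0]-.54)<.13)&(abs(W[...,1]-.28)<.13)
    k,l,st,ce=cv2.connectedComponentsWithStats(m.astype(np.uint8))
    for i in range(1,k):
        if st[i,4]>20: print(n,'white',st[i],ce[i],onz(c,*ce[i],.1876))
    m=(W[...,2]>.2)&(W[...,2]<.275)&(abs(W[...,0]-.54)<.13)&(abs(W[...,1]-.28)<.13)
    v,u=np.nonzero(m);q=W[m]
    print(n,'beaker bbox',u.min(),u.max(),v.min(),v.max(),'zmax',q[:,2].max(),'x',q[:,0].min(),q[:,0].max(),'y',q[:,1].min(),q[:,1].max())
    mid=m&(W[...,2]<.235)&(W[...,2]>.2);v,u=np.nonzero(mid)
    q=W[mid];print(n,'wall x',np.percentile(q[:,0],[1,50,99]).round(4),'y',np.percentile(q[:,1],[1,50,99]).round(4),'rows',v.min(),v.max(),'cols',u.min(),u.max())
# lamp: circle fit to depth pts at bowl
def circ(q):
    A=np.c_[2*q,np.ones(len(q))];b=(q**2).sum(1);x=np.linalg.lstsq(A,b,rcond=None)[0];return x[:2],np.sqrt(x[2]+x[0]**2+x[1]**2)
for n in D:
    W=pts(D[n]);near=(np.hypot(W[...,0]-.455,W[...,1]-.095)<.06)
    for lo,hi in((.012,.024),(.024,.034),(.052,.06),(.06,.08)):
        q=W[near&(W[...,2]>lo)&(W[...,2]<hi)]
        if len(q)>10: print(n,'lamp',lo,len(q),circ(q[:,:2]),q[:,:2].mean(0))
E
```

```text
side gauze rect [547.6 277.9] [131.9 127.9] 75.5
top gauze rect [547.9 281.4] [134.4 130.4] 75.4
leg [294 161   7  54 143] z 0.018 0.164 foot [0.4769 0.2562] slope [np.float64(0.088), np.float64(0.024)]
leg [330 161   2  40  80] z 0.018 0.138 foot [0.5669 0.3449] slope [np.float64(-0.015), np.float64(-0.07)]
leg [340 166   3  57 146] z 0.016 0.165 foot [0.5991 0.226 ] slope [np.float64(-0.037), np.float64(0.04)]
mean [0.54763495 0.27566837] [np.float64(0.12638547223735616), np.float64(0.12589752910641883), np.float64(0.12314902107438004)]
base t [0.5255648  0.25764837 0.1876    ] rim t [0.53382854 0.25479452 0.2556    ]
side white [305 145  32  10 170] [323.02352941 150.48823529] [0.54852217 0.27183205 0.1876    ]
side beaker bbox 301 328 121 151 zmax 0.25777507968896374 x 0.4976740171978236 0.5592632238356352 y 0.2249242189247056 0.289166347678545
side wall x [0.5043 0.5296 0.5519] y [0.2297 0.2362 0.2523] rows 135 151 cols 304 324
top white [246 192  34  24 287] [255.18466899 205.8641115 ] [0.54009581 0.29164118 0.1876    ]
top white [263 198  13   6  59] [268.96610169 200.45762712
[... 441 characters left out ...]
0539423454678558)) [0.46018116 0.0694354 ]
side lamp 0.052 45 (array([0.45651161, 0.09086816]), np.float64(0.01180194049182358)) [0.45829401 0.08335094]
side lamp 0.06 70 (array([0.45577049, 0.09142291]), np.float64(0.008197946695071628)) [0.45651606 0.08864432]
top lamp 0.012 64 (array([0.45511229, 0.09177886]), np.float64(0.03270893090558238)) [0.43524081 0.1029234 ]
top lamp 0.024 96 (array([0.45410935, 0.09206555]), np.float64(0.02901897564104463)) [0.44381062 0.09913747]
top lamp 0.052 49 (array([0.45392812, 0.09199329]), np.float64(0.011109708023472845)) [0.45091892 0.09365625]
top lamp 0.06 32 (array([0.45691268, 0.09200496]), np.float64(0.0075717593388103695)) [0.45382133 0.09231218]
```

servo_tool(
  motion=[
    [[0,0,-20,0,-1],[0,0,-20,0,-1],[0,0,-20,0,-1],[0,0,-20,0,-1],[0,0,-20,0,-1]],
  ],
)

```text
time_s: 0.6
eef_pos: [0.2515, -0.5189, 0.4649]
eef_rot: [0.007, 0.975, 0.224, 0.0]
wrist_force: [-0.5, 0.2, -0.2]
opening: 0.998
grasp_force: 0.0
```

servo_tool(
  motion=[
    [[18,-15,0,0,-1],[18,-15,0,0,-1],[18,-15,0,0,-1],[18,-15,0,0,-1],[18,-15,0,0,-1]],
  ],
)

```text
time_s: 1.1
eef_pos: [0.3481, -0.301, 0.4557]
eef_rot: [-0.0, 0.974, 0.225, 0.0]
wrist_force: [0.3, 0.1, 0.9]
opening: 1.005
grasp_force: 0.0
```

servo_tool(
  motion=[
    [[26,-32,-5,0,-1],[26,-32,-5,0,-1],[26,-32,-5,0,-1],[26,-32,-5,0,-1],[26,-32,-5,0,-1]],
  ],
)

```text
time_s: 1.6
eef_pos: [0.404, -0.0602, 0.4859]
eef_rot: [-0.0, 0.975, 0.224, -0.0]
wrist_force: [0.5, 0.1, 1.0]
opening: 1.003
grasp_force: 0.0
```

servo_tool(
  motion=[
    [[11,-14,-5,0,-1],[11,-14,-5,0,-1],[11,-14,-5,0,-1],[11,-14,-5,0,-1],[11,-14,-5,0,-1]],
  ],
)

```text
time_s: 2.1
eef_pos: [0.4423, 0.1154, 0.5368]
eef_rot: [-0.0, 0.974, 0.227, 0.0]
wrist_force: [-0.1, -0.4, -0.2]
opening: 0.998
grasp_force: 0.0
```

servo_tool(
  motion=[
    [[-8,-40,0,0,-1],[-8,-40,0,0,-1],[-8,-40,0,0,-1],[-8,-40,0,0,-1],[-8,-40,0,0,-1]],
  ],
)

```text
time_s: 2.6
eef_pos: [0.2897, 0.3114, 0.5355]
eef_rot: [0.0, 0.975, 0.223, -0.0]
wrist_force: [1.4, 0.3, -0.6]
opening: 1.003
grasp_force: 0.0
```

servo_tool(
  motion=[
    [[-9,-12,0,0,-1],[-9,-12,0,0,-1],[-9,-12,0,0,-1],[-9,-12,0,0,-1]],
  ],
)

```text
time_s: 3.0
eef_pos: [0.1528, 0.3809, 0.5362]
eef_rot: [-0.001, 0.974, 0.228, -0.001]
wrist_force: [0.5, 0.6, -0.1]
opening: 1.002
grasp_force: 0.0
```

servo_tool(
  motion=[
    [[0,0,-40,0,-1],[0,0,-40,0,-1],[0,0,-40,0,-1],[0,0,-40,0,-1],[0,0,-40,0,-1]],
  ],
)

```text
time_s: 3.5
eef_pos: [0.1586, 0.3787, 0.7877]
eef_rot: [0.0, 0.975, 0.223, -0.0]
wrist_force: [0.7, -0.0, 0.8]
opening: 0.996
grasp_force: 0.0
```

servo_tool(
  motion=[
    [[0,0,-40,0,-1],[0,0,-40,0,-1],[0,0,-40,0,-1],[0,0,-40,0,-1],[0,0,-40,0,-1]],
  ],
)

```text
time_s: 4.0
eef_pos: [0.1578, 0.3788, 0.8744]
eef_rot: [-0.016, 0.974, 0.223, 0.021]
wrist_force: [-0.1, 0.6, 0.9]
opening: 0.999
grasp_force: 0.0
```

```bash
python3 -c "
from h import *
o=ctrl.get_obs();print(np.round(o['q'],3),o['eef_pos'],o['eef_rot']);print([a for a in dir(ctrl) if a[0]!='_'])"
```

```text
[0.885 0.163 0.3   0.    2.625 2.005] [0.15777395 0.37884363 0.87437762] [-0.01627275  0.97439571  0.22327843  0.02085514]
['MotionError', 'camera', 'get_obs', 'hand_in', 'tip_reach']
```

servo_tool(
  motion=[
    [[0,0,-40,0,-1],[0,0,-40,0,-1],[0,0,-40,0,-1],[0,0,-40,0,-1],[0,0,-40,0,-1]],
  ],
)

```text
time_s: 4.5
eef_pos: [0.1442, 0.3562, 0.8929]
eef_rot: [-0.031, 0.973, 0.224, 0.04]
wrist_force: [0.1, 0.5, -0.8]
opening: 1.005
grasp_force: 0.0
```

```bash
cat > o.py <<'E'
from h import *
from scipy.spatial.transform import Rotation as Ro
o=ctrl.get_obs();q=o['eef_rot'];R=Ro.from_quat([q[1],q[2],q[3],q[0]]).as_matrix()
z=R[:,2];print('q',np.round(o['q'],3),'p',np.round(o['eef_pos'],4),'tip',np.round(o['eef_pos']+.025*z,4),'lean',round(np.degrees(np.arccos(-z[2])),1),'az',round(np.degrees(np.arctan2(z[1],z[0])),1),'x',R[:,0].round(3),'y',R[:,1].round(3),'F',np.round(o['wrist_force'],1),'t',round(o['time_s'],2))
E
python3 o.py
```

```text
q [0.874 0.115 0.299 0.003 2.626 1.995] p [0.1442 0.3562 0.8929] tip [0.1458 0.3582 0.868 ] lean 5.8 az 50.9 x [0.897 0.433 0.092] y [ 0.438 -0.898 -0.043] F [ 0.1  0.5 -0.8] t 4.5
```

servo_tool(
  motion=[
    [[-7,-7,2,0,-1],[-7,-7,2,0,-1],[-7,-7,2,0,-1]],
  ],
)

```text
time_s: 4.8
eef_pos: [0.0479, 0.3917, 0.8681]
eef_rot: [-0.03, 0.972, 0.228, 0.039]
wrist_force: [0.8, -0.4, -0.7]
opening: 1.002
grasp_force: 0.0
```

```bash
python3 o.py
```

```text
q [ 1.166  0.066  0.436 -0.046  2.545  2.236] p [0.0479 0.3917 0.8681] tip [0.0494 0.3936 0.8433] lean 5.6 az 51.4 x [0.893 0.442 0.089] y [ 0.446 -0.894 -0.041] F [ 0.8 -0.4 -0.7] t 4.8
```

servo_tool(
  motion=[
    [[-11,11,-40,0,-1],[-11,11,-40,0,-1],[-11,11,-40,0,-1],[-11,11,-40,0,-1],[-11,11,-40,0,-1]],
  ],
)

```text
time_s: 5.3
eef_pos: [0.02, 0.3423, 0.9159]
eef_rot: [-0.057, 0.971, 0.223, 0.064]
wrist_force: [0.2, 0.4, 0.3]
opening: 0.999
grasp_force: 0.0
```

```bash
python3 o.py
```

```text
q [ 1.199  0.05   0.298 -0.084  2.626  2.242] p [0.02   0.3423 0.9159] tip [0.0225 0.3458 0.8913] lean 9.8 az 54.6 x [0.892 0.426 0.149] y [ 0.44  -0.894 -0.082] F [0.2 0.4 0.3] t 5.3
```

servo_tool(
  motion=[
    [[-15,16,-40,0,-1],[-15,16,-40,0,-1],[-15,16,-40,0,-1],[-15,16,-40,0,-1],[-15,16,-40,0,-1]],
  ],
)

```text
time_s: 5.8
eef_pos: [-0.0281, 0.295, 0.9377]
eef_rot: [-0.085, 0.967, 0.223, 0.089]
wrist_force: [0.5, -0.1, -0.2]
opening: 0.997
grasp_force: 0.0
```

servo_tool(
  motion=[
    [[-15,16,-40,0,-1],[-15,16,-40,0,-1],[-15,16,-40,0,-1],[-15,16,-40,0,-1],[-15,16,-40,0,-1]],
  ],
)

```text
time_s: 6.3
eef_pos: [-0.0903, 0.2286, 0.9542]
eef_rot: [-0.115, 0.962, 0.222, 0.11]
wrist_force: [-0.1, -0.1, 0.4]
opening: 1.002
grasp_force: 0.0
```

```bash
python3 o.py
```

```text
q [ 1.697 -0.074  0.298 -0.404  2.626  2.431] p [-0.0903  0.2286  0.9542] tip [-0.0862  0.2354  0.9305] lean 18.4 az 59.3 x [0.877 0.402 0.264] y [ 0.453 -0.874 -0.173] F [-0.1 -0.1  0.4] t 6.3
```

servo_tool(
  motion=[
    [[2,8,-38,0,-1],[2,8,-38,0,-1],[2,8,-38,0,-1],[2,8,-38,0,-1],[2,8,-38,0,-1]],
  ],
)

```text
time_s: 6.8
eef_pos: [-0.0911, 0.1774, 0.9673]
eef_rot: [-0.139, 0.957, 0.222, 0.127]
wrist_force: [0.0, -0.0, 0.4]
opening: 1.001
grasp_force: 0.0
```

```bash
python3 o.py
```

```text
q [ 1.835 -0.126  0.298 -0.554  2.626  2.419] p [-0.0911  0.1774  0.9673] tip [-0.0865  0.1854  0.9441] lean 21.7 az 60.6 x [0.869 0.39  0.305] y [ 0.46  -0.863 -0.21 ] F [ 0.  -0.   0.4] t 6.8
```

servo_tool(
  motion=[
    [[10,14,-38,0,-1],[10,14,-38,0,-1],[10,14,-38,0,-1],[10,14,-38,0,-1],[10,14,-38,0,-1]],
  ],
)

```text
time_s: 7.3
eef_pos: [-0.0667, 0.112, 0.9813]
eef_rot: [-0.164, 0.95, 0.221, 0.15]
wrist_force: [-0.1, -0.1, -0.0]
opening: 0.999
grasp_force: 0.0
```

```bash
python3 o.py
```

```text
q [ 1.981 -0.196  0.299 -0.775  2.626  2.34 ] p [-0.0667  0.112   0.9813] tip [-0.0614  0.1214  0.9588] lean 25.6 az 60.7 x [0.858 0.37  0.356] y [ 0.468 -0.849 -0.245] F [-0.1 -0.1 -0. ] t 7.3
```

servo_tool(
  motion=[
    [[12,13,-38,0,-1],[12,13,-38,0,-1],[12,13,-38,0,-1],[12,13,-38,0,-1],[12,13,-38,0,-1]],
  ],
)

```text
time_s: 7.8
eef_pos: [-0.0167, 0.0414, 0.99]
eef_rot: [-0.184, 0.943, 0.222, 0.166]
wrist_force: [0.9, 0.3, -0.1]
opening: 1.0
grasp_force: 0.0
```

```bash
python3 o.py
```

```text
q [ 2.264 -0.262  0.298 -1.136  2.626  2.246] p [-0.0167  0.0414  0.99  ] tip [-0.0109  0.052   0.968 ] lean 28.7 az 61.2 x [0.847 0.357 0.395] y [ 0.479 -0.834 -0.274] F [ 0.9  0.3 -0.1] t 7.8
```

servo_tool(
  motion=[
    [[4,-13,16,0,-1],[4,-13,16,0,-1],[4,-13,16,0,-1],[4,-13,16,0,-1],[4,-13,16,0,-1]],
  ],
)

```text
time_s: 8.3
eef_pos: [-0.0438, 0.1252, 0.9534]
eef_rot: [-0.184, 0.94, 0.222, 0.183]
wrist_force: [-1.0, 1.0, -0.1]
opening: 1.005
grasp_force: 0.0
```

```bash
python3 o.py
```

```text
q [ 1.353 -0.436  0.579 -0.269  2.479  2.205] p [-0.0438  0.1252  0.9534] tip [-0.0372  0.1359  0.9318] lean 30.1 az 58.5 x [0.835 0.349 0.426] y [ 0.484 -0.834 -0.266] F [-1.   1.  -0.1] t 8.3
```

servo_tool(
  motion=[
    [[4,6.5,-35,0,-1],[4,6.5,-35,0,-1],[4,6.5,-35,0,-1],[4,6.5,-35,0,-1],[4,6.5,-35,0,-1]],
  ],
)

```text
time_s: 8.8
eef_pos: [-0.0286, 0.0361, 0.9933]
eef_rot: [-0.193, 0.937, 0.221, 0.189]
wrist_force: [-0.1, -0.4, -0.1]
opening: 1.0
grasp_force: 0.0
```

```bash
python3 o.py
```

```text
q [ 1.683 -0.34   0.298 -0.7    2.626  2.083] p [-0.0286  0.0361  0.9933] tip [-0.0219  0.0473  0.972 ] lean 31.4 az 58.8 x [0.83  0.341 0.441] y [ 0.487 -0.828 -0.278] F [-0.1 -0.4 -0.1] t 8.8
```

servo_tool(
  motion=[
    [[4,19,-32,0,-1],[4,19,-32,0,-1],[4,19,-32,0,-1],[4,19,-32,0,-1],[4,19,-32,0,-1]],
  ],
)

```text
time_s: 9.3
eef_pos: [0.0373, -0.0618, 0.9876]
eef_rot: [-0.204, 0.932, 0.219, 0.205]
wrist_force: [0.0, 0.6, 0.4]
opening: 1.002
grasp_force: 0.0
```

```bash
python3 o.py
```

```text
q [ 1.941 -0.433  0.298 -1.116  2.626  1.902] p [ 0.0373 -0.0618  0.9876] tip [ 0.0446 -0.05    0.9668] lean 33.6 az 58.1 x [0.82  0.325 0.472] y [ 0.492 -0.821 -0.29 ] F [0.  0.6 0.4] t 9.3
```

servo_tool(
  motion=[
    [[10,0,28,-31.6,-1],[10,0,28,-31.6,-1],[10,0,28,-31.6,-1],[10,0,28,-31.6,-1],[10,0,28,-31.6,-1]],
  ],
)

```text
time_s: 9.8
eef_pos: [0.0916, 0.0006, 0.8345]
eef_rot: [-0.148, 0.832, 0.468, 0.258]
wrist_force: [0.8, -0.2, 0.4]
opening: 1.003
grasp_force: 0.0
```

```bash
python3 o.py
```

```text
q [ 2.581 -0.819  1.13  -1.135  2.464  2.091] p [9.160e-02 6.000e-04 8.345e-01] tip [0.0989 0.0128 0.814 ] lean 34.6 az 59.2 x [0.429 0.702 0.568] y [ 0.855 -0.518 -0.006] F [ 0.8 -0.2  0.4] t 9.8
```

```bash
cat >> o.py <<'E'
import sys
if len(sys.argv)>3:
    P=np.array(o['eef_pos'])
    for a in sys.argv[1:]:
        pass
    v=np.array(list(map(float,sys.argv[1:]))).reshape(-1,3)
    for k in v: print('tcp target',k,'-> shift cm',(R.T@(k-P)*100).round(2),'rows',round(np.linalg.norm(k-P)/.05,1))
E
python3 o.py -.04 .13 .93 0 .3 .85
```

```text
q [ 2.581 -0.819  1.13  -1.135  2.464  2.091] p [9.160e-02 6.000e-04 8.345e-01] tip [0.0989 0.0128 0.814 ] lean 34.6 az 59.2 x [0.429 0.702 0.568] y [ 0.855 -0.518 -0.006] F [ 0.8 -0.2  0.4] t 9.8
tcp target [-0.04  0.13  0.93] -> shift cm [  8.86 -18.02  -5.36] rows 4.2
tcp target [0.   0.3  0.85] -> shift cm [ 17.96 -23.37  10.69] rows 6.3
```

servo_tool(
  motion=[
    [[9,-18,-5,0,-1],[9,-18,-5,0,-1],[9,-18,-5,0,-1],[9,-18,-5,0,-1],[9,-18,-5,0,-1]],
  ],
)

```text
time_s: 10.3
eef_pos: [-0.0333, 0.1241, 0.9279]
eef_rot: [-0.151, 0.833, 0.465, 0.257]
wrist_force: [-1.5, -1.5, -0.0]
opening: 1.001
grasp_force: 0.0
```

```bash
python3 o.py 0 .3 .8 .2 .35 .6
```

```text
q [ 1.917 -0.49   0.776 -0.645  2.327  1.896] p [-0.0333  0.1241  0.9279] tip [-0.0262  0.1364  0.9073] lean 34.7 az 59.7 x [0.435 0.698 0.569] y [ 0.853 -0.521 -0.013] F [-1.5 -1.5 -0. ] t 10.3
tcp target [0.  0.3 0.8] -> shift cm [ 6.44 -6.16 20.12] rows 4.4
tcp target [0.2  0.35 0.6 ] -> shift cm [ 7.25  8.56 44.77] rows 9.2
```

servo_tool(
  motion=[
    [[6.5,-6,20,0,-1],[6.5,-6,20,0,-1],[6.5,-6,20,0,-1],[6.5,-6,20,0,-1],[6.5,-6,20,0,-1]],
  ],
)

```text
time_s: 10.8
eef_pos: [-0.0074, 0.2534, 0.8331]
eef_rot: [-0.15, 0.835, 0.462, 0.258]
wrist_force: [1.1, -0.3, -0.2]
opening: 1.0
grasp_force: 0.0
```

```bash
python3 o.py .2 .3 .6 .4 .12 .5 .471 .187 .229
```

```text
q [ 1.32  -0.607  1.135 -0.181  2.021  1.752] p [-0.0074  0.2534  0.8331] tip [-1.000e-04  2.656e-01  8.125e-01] lean 34.7 az 59.1 x [0.44  0.694 0.57 ] y [ 0.849 -0.529 -0.012] F [ 1.1 -0.3 -0.2] t 10.8
tcp target [0.2 0.3 0.6] -> shift cm [-0.9  15.42 27.51] rows 6.3
tcp target [0.4  0.12 0.5 ] -> shift cm [-10.29  42.03  32.78] rows 10.9
tcp target [0.471 0.187 0.229] -> shift cm [-17.95  44.84  60.41] rows 15.5
```

servo_tool(
  motion=[
    [[-1,15.5,27.5,0,-1],[-1,15.5,27.5,0,-1],[-1,15.5,27.5,0,-1],[-1,15.5,27.5,0,-1],[-1,15.5,27.5,0,-1]],
  ],
)

```text
time_s: 11.3
eef_pos: [0.085, 0.2729, 0.7255]
eef_rot: [-0.15, 0.833, 0.465, 0.258]
wrist_force: [-0.1, 1.0, 0.4]
opening: 1.002
grasp_force: 0.0
```

```bash
python3 o.py .4 .12 .5 .42 .13 .35  .471 .187 .229
```

```text
q [ 0.422 -0.836  1.481  0.362  1.957  1.205] p [0.085  0.2729 0.7255] tip [0.0923 0.2852 0.705 ] lean 34.8 az 59.3 x [0.433 0.698 0.57 ] y [ 0.853 -0.522 -0.009] F [-0.1  1.   0.4] t 11.3
tcp target [0.4  0.12 0.5 ] -> shift cm [-9.88 35.06 20.2 ] rows 8.3
tcp target [0.42 0.13 0.35] -> shift cm [-16.86  36.38  33.6 ] rows 10.5
tcp target [0.471 0.187 0.229] -> shift cm [-17.57  37.86  47.82] rows 12.7
```

servo_tool(
  motion=[
    [[-10,35,20,0,0.2],[-10,35,20,0,0.2],[-10,35,20,0,0.2],[-10,35,20,0,0.2],[-10,35,20,0,0.2]],
  ],
)

```text
time_s: 11.8
eef_pos: [0.2322, 0.2107, 0.6263]
eef_rot: [-0.149, 0.835, 0.463, 0.258]
wrist_force: [0.6, 0.2, -0.1]
opening: 0.398
grasp_force: 0.0
```

```bash
python3 o.py .4 .12 .5 .42 .13 .35  .471 .187 .229
```

```text
q [-0.389 -0.871  1.728  0.693  2.064  0.575] p [0.2322 0.2107 0.6263] tip [0.2396 0.2229 0.6058] lean 34.7 az 59.0 x [0.438 0.696 0.569] y [ 0.85  -0.527 -0.009] F [ 0.6  0.2 -0.1] t 11.8
tcp target [0.4  0.12 0.5 ] -> shift cm [-6.15 19.16 10.89] rows 4.6
tcp target [0.42 0.13 0.35] -> shift cm [-13.12  20.47  24.3 ] rows 6.9
tcp target [0.471 0.187 0.229] -> shift cm [-13.8   21.92  38.52] rows 9.3
```

servo_tool(
  motion=[
    [[-6,19,11,0,0.2],[-6,19,11,0,0.2],[-6,19,11,0,0.2],[-6,19,11,0,0.2],[-6,19,11,0,0.2]],
  ],
)

```text
time_s: 12.3
eef_pos: [0.3991, 0.1231, 0.4969]
eef_rot: [-0.151, 0.835, 0.463, 0.256]
wrist_force: [0.3, 0.5, 0.5]
opening: 0.401
grasp_force: 0.0
```

```bash
python3 o.py  .42 .13 .35  .45 .15 .26 .471 .187 .229
```

```text
q [-0.448 -0.543  1.853  0.611  1.74   0.245] p [0.3991 0.1231 0.4969] tip [0.4063 0.1353 0.4763] lean 34.6 az 59.6 x [0.441 0.696 0.567] y [ 0.85  -0.526 -0.016] F [0.3 0.5 0.5] t 12.3
tcp target [0.42 0.13 0.35] -> shift cm [-6.92  1.65 13.04] rows 3.0
tcp target [0.45 0.15 0.26] -> shift cm [-9.31  3.29 22.29] rows 4.9
tcp target [0.471 0.187 0.229] -> shift cm [-7.57  3.18 27.25] rows 5.7
```

servo_tool(
  motion=[
    [[-9.3,3.3,22.3,0,0.2],[-9.3,3.3,22.3,0,0.2],[-9.3,3.3,22.3,0,0.2],[-9.3,3.3,22.3,0,0.2],[-9.3,3.3,22.3,0,0.2]],
  ],
)

```text
time_s: 12.8
eef_pos: [0.449, 0.1512, 0.261]
eef_rot: [-0.15, 0.835, 0.464, 0.256]
wrist_force: [-0.0, 0.2, -0.1]
opening: 0.398
grasp_force: 0.0
```

```bash
python3 o.py   .471 .187 .229
python3 - <<'E'
from h import *
import pickle
D={n:ctrl.camera(n) for n in('side','top')}
pickle.dump(D,open('d1.pkl','wb'))
s=D['side']['pixels'][60:270,200:410,::-1];t=D['top']['pixels'][140:290,220:370,::-1]
cv2.imwrite('pics/crop1.png',np.hstack([cv2.resize(s,(400,400),interpolation=2),cv2.resize(t,(400,400),interpolation=2)]))
o=ctrl.get_obs()
E
```

```text
q [-0.308 -0.285  2.15   0.634  1.202  0.036] p [0.449  0.1512 0.261 ] tip [0.4562 0.1633 0.2404] lean 34.5 az 59.3 x [0.438 0.697 0.567] y [ 0.851 -0.525 -0.012] F [-0.   0.2 -0.1] t 12.8
tcp target [0.471 0.187 0.229] -> shift cm [1.65 0.03 5.02] rows 1.1
```

View pics/crop1.png

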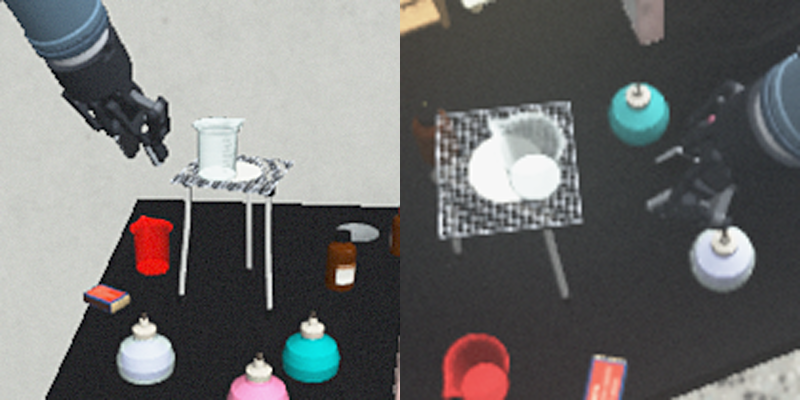

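The hand is leaned back. The tips show at side crop (155,160), just left of the beaker (215,145), and in the top crop at about (655,155) and (650,205). Next I check the tip extent and the beaker centre from depth.

```bash
cat > bk.py <<'E'
from h import *
from scipy.optimize import least_squares
F=np.array([.5477,.2795])
def fitc(q,r):
    f=least_squares(lambda c:np.hypot(*(q-c).T)-r,q.mean(0)+[0,.005],loss='soft_l1',f_scale=.002); return f.x,np.abs(f.fun).mean()
def beaker(D,z0=.1876):
    for n in D:
        W=pts(D[n]);m=(W[...,2]>z0+.01)&(W[...,2]<z0+.05)&(np.hypot(W[...,0]-.54,W[...,1]-.27)<.06)
        p=D[n]['pixels'].astype(int);m&=p.min(-1)>110
        q=W[m][:,:2];
        if len(q)>15:
            c,e=fitc(q,.025);print(n,'beaker',c.round(4),'err',e.round(4),len(q),'off F',(c-F).round(4))
E
python3 - <<'E'
from bk import *
import pickle
from scipy.spatial.transform import Rotation as Ro
D=pickle.load(open('d1.pkl','rb'))
beaker(pickle.load(open('d0.pkl','rb')));beaker(D)
o=ctrl.get_obs();q=o['eef_rot'];R=Ro.from_quat([q[1],q[2],q[3],q[0]]).as_matrix()
for n in D:
    W=pts(D[n]);L=(W.reshape(-1,3)-o['eef_pos'])@R; k=(abs(L[:,0])<.03)&(abs(L[:,1])<.06)&(L[:,2]>-.02)&(L[:,2]<.05)
    L=L[k]; print(n,len(L),'max z',np.sort(L[:,2])[-5:].round(4)); T=L[L[:,2]>0.015]; print('x',T[:,0].min(),T[:,0].max(),'y',np.sort(T[:,1]).round(3)[::6])
E
```

```text
side beaker [0.5276 0.2575] err 0.0011 339 off F [-0.0201 -0.022 ]
top beaker [0.526  0.2573] err 0.0008 328 off F [-0.0217 -0.0222]
side beaker [0.5276 0.2573] err 0.0011 334 off F [-0.0201 -0.0222]
top beaker [0.526  0.2572] err 0.0009 324 off F [-0.0217 -0.0223]
side 238 max z [0.0191 0.0195 0.0197 0.0214 0.0217]
x -0.005778542793495185 0.015027339597276448 y [-0.016 -0.015 -0.013  0.026]
top 210 max z [0.0252 0.0254 0.0263 0.027  0.0281]
x -0.011884206784516231 0.009183309716212423 y [-0.031 -0.028 -0.023 -0.02   0.017  0.017  0.018  0.019]
```

```bash
python3 o.py .47 .18 .24 .4972 .208 .2181 .5274 .2457 .2181
```

```text
q [-0.308 -0.28   2.153  0.633  1.205  0.037] p [0.4461 0.152  0.2572] tip [0.4531 0.1643 0.2366] lean 34.4 az 60.3 x [0.444 0.696 0.564] y [ 0.851 -0.524 -0.023] F [0.7 0.  0.5] t 12.9
tcp target [0.47 0.18 0.24] -> shift cm [2.04 0.61 3.46] rows 0.8
tcp target [0.4972 0.208  0.2181] -> shift cm [3.96 1.51 7.4 ] rows 1.7
tcp target [0.5274 0.2457 0.2181] -> shift cm [ 7.92  2.1  10.1 ] rows 2.6
```

servo_tool(
  motion=[
    [[1.8,0.6,3.8,0,0.2],[2.8,0.9,5.7,0,0.2],[3.7,1.1,7.6,0,0.2],[3.7,1.1,7.6,0,0.2]],
  ],
)

```text
time_s: 13.3
eef_pos: [0.4975, 0.2092, 0.2228]
eef_rot: [-0.15, 0.834, 0.465, 0.257]
wrist_force: [-0.0, 0.8, -0.6]
opening: 0.397
grasp_force: 0.0
```

```bash
cat >> bk.py <<'E'
def look(c=None,h=None):
    from scipy.spatial.transform import Rotation as Ro
    P=[];Q=[]
    D={}
    for n in('side','top'):
        D[n]=ctrl.camera(n);o=ctrl.get_obs();P.append(o['eef_pos']);q=o['eef_rot'];Q.append([q[1],q[2],q[3],q[0]])
    for n in ('side',): ctrl.camera(n);o=ctrl.get_obs();P.append(o['eef_pos']);q=o['eef_rot'];Q.append([q[1],q[2],q[3],q[0]])
    R=Ro.from_quat(Q).mean().as_matrix();p=np.mean(P,0)
    print('mean tcp',p.round(4),'tip',(p+.022*R[:,2]).round(4),'R',R.round(3).tolist(),'F',np.round(o['wrist_force'],1),o['time_s'])
    return D,p,R
def go(p,R,*T):
    for t in T: print('->',t,(R.T@(np.array(t)-p)*100).round(2))
E
python3 - <<'E'
from bk import *
D,p,R=look();beaker(D);go(p,R,(.4972,.208,.2181),(.5274,.2457,.2181))
E
```

```text
mean tcp [0.4972 0.2084 0.2235] tip [0.5035 0.2192 0.2054] R [[0.435, 0.852, 0.29], [0.699, -0.523, 0.488], [0.568, -0.01, -0.823]] F [-0.1  0.6  0.4] 13.45
side beaker [0.5271 0.2571] err 0.0013 187 off F [-0.0206 -0.0224]
top beaker [0.526  0.2573] err 0.001 317 off F [-0.0217 -0.0222]
-> (0.4972, 0.208, 0.2181) [-0.33  0.03  0.43]
-> (0.5274, 0.2457, 0.2181) [3.62 0.63 3.14]
```

servo_tool(
  motion=[
    [[0.1,0.1,0.7,0,0.2],[0.7,0.2,1.1,0,0.2],[1.2,0.25,1.5,0,0.2],[1.65,0.33,1.85,0,0.2],[2.1,0.4,2.15,0,0.2]],
  ],
)

```text
time_s: 13.95
eef_pos: [0.5156, 0.2326, 0.2165]
eef_rot: [-0.149, 0.834, 0.466, 0.256]
wrist_force: [-0.1, -0.7, 0.3]
opening: 0.4
grasp_force: 0.3
```

Run:
```python
from bk import *
D,p,R=look();beaker(D);go(p,R,(.5274,.2457,.2181))
```

```text
mean tcp [0.5157 0.2327 0.2165] tip [0.522  0.2434 0.1984] R [[0.435, 0.853, 0.289], [0.7, -0.522, 0.488], [0.567, -0.01, -0.824]] F [ 0.2  0.  -0.1] 14.1
side beaker [0.5353 0.2636] err 0.0046 158 off F [-0.0124 -0.0159]
top beaker [0.5348 0.2657] err 0.0019 361 off F [-0.0129 -0.0138]
-> (0.5274, 0.2457, 0.2181) [1.51 0.32 0.84]
```

servo_tool(
  motion=[
    [[0.4,0.1,0.25,0,0.2],[0.8,0.2,0.5,0,0.2],[1.1,0.25,0.7,0,0.2],[1.35,0.3,0.85,0,0.2],[1.6,0.35,1.0,0,0.2]],
  ],
)

```text
time_s: 14.6
eef_pos: [0.5283, 0.2465, 0.2172]
eef_rot: [-0.149, 0.834, 0.465, 0.256]
wrist_force: [-0.4, 0.3, 0.5]
opening: 0.399
grasp_force: 0.1
```

Run:
```python
from bk import *
import m
D,p,R=look();beaker(D);m.measure(D)
```

```text
mean tcp [0.5284 0.2466 0.2173] tip [0.5347 0.2573 0.1992] R [[0.435, 0.853, 0.289], [0.7, -0.522, 0.488], [0.567, -0.01, -0.824]] F [-0.1 -0.1  0.3] 14.75
side beaker [0.5445 0.2553] err 0.0057 161 off F [-0.0032 -0.0242]
top beaker [0.5473 0.2794] err 0.002 362 off F [-0.0004 -0.0001]
side gauze rect [548.1 277.1] [132.4 126.4] 75.4
top gauze rect [547.5 282. ] [133.3 129.2] 75.6
leg [294 161   7  54 141] z 0.017 0.163 foot [0.4769 0.2561] slope [np.float64(0.088), np.float64(0.025)]
leg [330 161   2  40  80] z 0.019 0.136 foot [0.5669 0.3452] slope [np.float64(-0.015), np.float64(-0.072)]
leg [340 166   3  57 146] z 0.016 0.165 foot [0.5991 0.2265] slope [np.float64(-0.036), np.float64(0.037)]
```

servo_tool(
  motion=[
    [[-1,0,-0.7,0,0.2],[-2.5,0,-1.7,0,0.2],[-3,0,-5,0,0.2],[-4,0,-9,0,0.2],[-4,0,-13,0,0.2]],
  ],
)

```text
time_s: 15.25
eef_pos: [0.4712, 0.1537, 0.3013]
eef_rot: [-0.15, 0.834, 0.465, 0.255]
wrist_force: [0.7, -0.1, -0.5]
opening: 0.398
grasp_force: 0.0
```

Run:
```python
from bk import *
D,p,R=look();beaker(D);go(p,R,(.39,-.01,.22),(.4,.0,.08),(.4161,.0253,.0326))
s=D['side']['pixels'][100:230,240:400,::-1];t=D['top']['pixels'][140:290,220:370,::-1]
cv2.imwrite('pics/crop2.png',np.hstack([cv2.resize(s,(400,325),interpolation=2),cv2.resize(t,(400,400),interpolation=2)[:325]]))
for n in D:
    W=pts(D[n]);pp=D[n]['pixels'];near=(np.hypot(W[...,0]-.455,W[...,1]-.095)<.05)&(pp.min(-1)>90)
    for lo,hi,r in((.012,.024,.033),):
        q=W[near&(W[...,2]>lo)&(W[...,2]<hi)]
        if len(q)>10: print(n,'lamp',fitc(q[:,:2],r),len(q))
```

```text
mean tcp [0.4739 0.1525 0.3061] tip [0.4804 0.1631 0.288 ] R [[0.433, 0.852, 0.296], [0.7, -0.524, 0.485], [0.568, -0.003, -0.823]] F [ 0.2 -1.  -0.8] 15.4
side beaker [0.5494 0.2803] err 0.0011 320 off F [0.0017 0.0008]
top beaker [0.5476 0.2799] err 0.0008 324 off F [-0.0001  0.0004]
-> (0.39, -0.01, 0.22) [-19.89   1.4   -3.28]
-> (0.4, 0.0, 0.08) [-26.71   1.77   9.03]
-> (0.4161, 0.0253, 0.0326) [-26.94   1.83  14.63]
side lamp (array([0.45596713, 0.09216591]), np.float64(0.0009549596076663314)) 145
top lamp (array([0.45512697, 0.09141885]), np.float64(0.0009394225020485211)) 60
```

View pics/crop2.png

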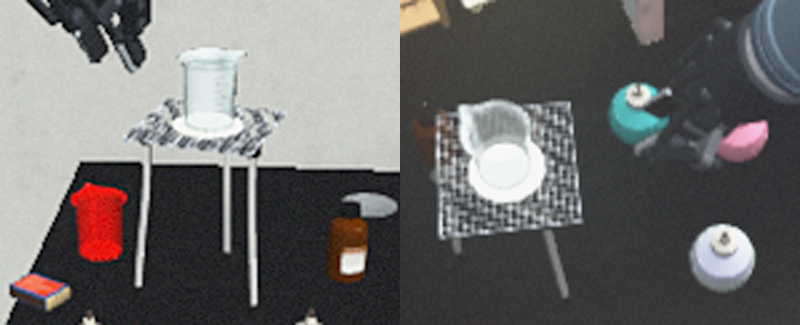

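The beaker stands upright on the disc, at side crop (210,95) and top crop (505,165), with a white ring all round its base. Now the lamp.

servo_tool(
  motion=[
    [[-19.9,1.4,-3.3,0,0.2],[-19.9,1.4,-3.3,0,0.2],[-19.9,1.4,-3.3,0,0.2],[-19.9,1.4,-3.3,0,0.2],[-19.9,1.4,-3.3,0,0.2]],
  ],
)

```text
time_s: 15.9
eef_pos: [0.3867, -0.0109, 0.2129]
eef_rot: [-0.15, 0.836, 0.461, 0.256]
wrist_force: [0.6, 0.7, -1.1]
opening: 0.401
grasp_force: 0.0
```

servo_tool(
  motion=[
    [[-3.5,0,6,0,0.2],[-6.8,0.3,12,0,0.2],[-6.8,0.3,12,0,0.2],[-6.8,0.3,12,0,0.2]],
  ],
)

```text
time_s: 16.3
eef_pos: [0.3928, 0.006, 0.074]
eef_rot: [-0.156, 0.834, 0.464, 0.254]
wrist_force: [-0.4, 0.7, 1.1]
opening: 0.398
grasp_force: 0.0
```

```bash
python3 o.py
python3 - <<'E'
from bk import *
D,p,R=look();go(p,R,(.4161,.0253,.0326))
E
```

```text
q [-0.776  0.072  2.32   0.688  1.046 -0.664] p [0.3928 0.006  0.074 ] tip [0.3998 0.0184 0.0534] lean 34.7 az 60.6 x [0.441 0.695 0.569] y [ 0.853 -0.521 -0.024] F [-0.4  0.7  1.1] t 16.3
mean tcp [0.396  0.0031 0.0783] tip [0.4023 0.0139 0.0602] R [[0.436, 0.853, 0.286], [0.698, -0.521, 0.491], [0.568, -0.014, -0.823]] F [0.8 0.3 0. ] 16.45
-> (0.4161, 0.0253, 0.0326) [-0.17  0.62  5.43]
```

servo_tool(
  motion=[
    [[-0.1,0.3,2.5,0,0.2],[-0.2,0.6,4.5,0,0.2],[-0.2,0.6,5.4,0,0.2],[-0.2,0.6,5.4,0,0.2]],
  ],
)

```text
time_s: 16.85
eef_pos: [0.4173, 0.0235, 0.0341]
eef_rot: [-0.148, 0.833, 0.466, 0.257]
wrist_force: [0.0, -0.5, 0.1]
opening: 0.403
grasp_force: 0.0
```

Run:
```python
from bk import *
D,p,R=look();go(p,R,(.4296,.048,.0326),(.4756,.142,.0326),(.5217,.2357,.0326))
```

```text
mean tcp [0.4173 0.0229 0.0342] tip [0.4237 0.0337 0.0161] R [[0.433, 0.853, 0.29], [0.701, -0.522, 0.487], [0.567, -0.007, -0.824]] F [-0.6 -1.   0.1] 17.0
-> (0.4296, 0.048, 0.0326) [ 2.2  -0.26  1.71]
-> (0.4756, 0.142, 0.0326) [10.78 -1.24  7.62]
-> (0.5217, 0.2357, 0.0326) [19.34 -2.19 13.52]
```

servo_tool(
  motion=[
    [[1.3,-0.15,1.0,0,0.2],[2.0,-0.25,1.6,0,0.2],[2.6,-0.3,2.0,0,0.2],[3.3,-0.4,2.5,0,0.2],[4.0,-0.5,3.0,0,0.2]],
  ],
)

```text
time_s: 17.5
eef_pos: [0.4389, 0.0688, 0.0311]
eef_rot: [-0.149, 0.834, 0.465, 0.257]
wrist_force: [-1.9, -1.6, 2.8]
opening: 0.4
grasp_force: 1.3
```

```bash
cat >> bk.py <<'E'
def lamp(D,xy):
    for n in D:
        W=pts(D[n]);pp=D[n]['pixels'].astype(int);near=(np.hypot(W[...,0]-xy[0],W[...,1]-xy[1])<.045)&(pp.min(-1)>100)
        for lo,hi,r in((.012,.024,.033),(.026,.034,.0295),(.05,.08,.010)):
            q=W[near&(W[...,2]>lo)&(W[...,2]<hi)]
            if len(q)>10: c,e=fitc(q[:,:2],r);print(n,'lamp',lo,c.round(4),e.round(4),len(q),W[near][:,2].max().round(3))
E
python3 - <<'E'
from bk import *
D,p,R=look();lamp(D,p[:2]+[.026,.044]);go(p,R,(.4756,.142,.0326),(.5217,.2357,.0326))
E
```

```text
mean tcp [0.4385 0.0696 0.0309] tip [0.4448 0.0803 0.0128] R [[0.434, 0.853, 0.288], [0.7, -0.521, 0.488], [0.567, -0.01, -0.824]] F [-0.   0.8  0.3] 17.65
side lamp 0.012 [0.4659 0.1108] 0.0012 72 0.073
side lamp 0.026 [0.4665 0.1101] 0.0014 56 0.073
side lamp 0.05 [0.466  0.1084] 0.0029 102 0.073
top lamp 0.012 [0.4645 0.1108] 0.0013 63 0.077
top lamp 0.026 [0.4646 0.1111] 0.0022 89 0.077
top lamp 0.05 [0.4652 0.111 ] 0.0028 79 0.077
-> (0.4756, 0.142, 0.0326) [ 6.78 -0.61  4.47]
-> (0.5217, 0.2357, 0.0326) [15.34 -1.56 10.37]
```

servo_tool(
  motion=[
    [[0.9,-0.1,0.6,0,0.2],[1.9,-0.2,1.3,0,0.2],[2.9,-0.3,2.0,0,0.2],[3.9,-0.4,2.7,0,0.2],[4.9,-0.55,3.4,0,0.2]],
  ],
)

```text
time_s: 18.15
eef_pos: [0.4649, 0.1225, 0.0305]
eef_rot: [-0.149, 0.834, 0.465, 0.256]
wrist_force: [-1.3, -0.9, 1.0]
opening: 0.397
grasp_force: 0.8
```

Run:
```python
from bk import *
D,p,R=look();lamp(D,p[:2]+[.026,.044]);go(p,R,(.521,.238,.0315))
```

```text
mean tcp [0.4647 0.1232 0.0306] tip [0.4711 0.1339 0.0125] R [[0.434, 0.853, 0.288], [0.7, -0.521, 0.488], [0.567, -0.01, -0.824]] F [0.2 0.2 0.5] 18.3
side lamp 0.012 [0.4916 0.1645] 0.001 63 0.08
side lamp 0.026 [0.4916 0.1629] 0.0012 47 0.08
side lamp 0.05 [0.4916 0.1625] 0.003 97 0.08
top lamp 0.012 [0.4907 0.1653] 0.0014 67 0.079
top lamp 0.026 [0.4905 0.1656] 0.0024 90 0.079
top lamp 0.05 [0.4914 0.1665] 0.0031 80 0.079
-> (0.521, 0.238, 0.0315) [10.53 -1.18  7.15]
```

servo_tool(
  motion=[
    [[1.0,-0.1,0.7,0,0.2],[2.0,-0.2,1.35,0,0.2],[3.0,-0.3,2.0,0,0.2],[4.0,-0.45,2.7,0,0.2],[5.0,-0.55,3.4,0,0.2]],
  ],
)

```text
time_s: 18.8
eef_pos: [0.4915, 0.1765, 0.0308]
eef_rot: [-0.149, 0.834, 0.465, 0.256]
wrist_force: [-0.3, -1.8, 0.9]
opening: 0.399
grasp_force: 0.6
```

Run:
```python
from bk import *
import m
D,p,R=look();lamp(D,p[:2]+[.026,.044]);go(p,R,(.5212,.2375,.0315));m.measure(D);beaker(D)
s=D['side']['pixels'][110:290,200:400,::-1];t=D['top']['pixels'][140:290,220:370,::-1]
cv2.imwrite('pics/crop3.png',np.hstack([cv2.resize(s,(400,360),interpolation=2),cv2.resize(t,(400,400),interpolation=2)[:360]]))
```

```text
mean tcp [0.4917 0.1771 0.031 ] tip [0.4981 0.1878 0.0128] R [[0.435, 0.853, 0.289], [0.7, -0.522, 0.488], [0.567, -0.01, -0.824]] F [ 0.1 -0.5 -0.1] 18.95
side lamp 0.012 [0.5182 0.2186] 0.0011 54 0.257
side lamp 0.026 [0.5182 0.2174] 0.0012 40 0.257
side lamp 0.05 [0.5183 0.2159] 0.003 79 0.257
top lamp 0.012 [0.5178 0.22  ] 0.0014 61 0.256
top lamp 0.026 [0.5175 0.2198] 0.0022 90 0.256
top lamp 0.05 [0.519  0.2201] 0.0028 76 0.256
-> (0.5212, 0.2375, 0.0315) [ 5.54 -0.64  3.76]
side gauze rect [548.2 278.3] [132.3 128. ] 75.4
top gauze rect [546.9 281.4] [134.2 129.8] 75.4
leg [296 161   5  44 109] z 0.046 0.163 foot [0.4784 0.2562] slope [np.float64(0.076), np.float64(0.023)]
leg [330 161   2  40  80] z 0.018 0.137 foot [0.5669 0.3452] slope [np.float64(-0.015), np.float64(-0.072)]
leg [340 166   3  57 144] z 0.015 0.164 foot [0.5991 0.2267] slope [np.float64(-0.037), np.float64(0.038)]
leg [303 202  20  29 277] z 0.01 0.073 foot [0.5479 0.1871] slope [np.float64(-0.433), np.float64(0.427)]
side beaker [0.5493 0.2802] err 0.0011 329 off F [0.0016 0.0007]
top beaker [0.5477 0.2799] err 0.0009 329 off F [0.     0.0004]
```

View pics/crop3.png

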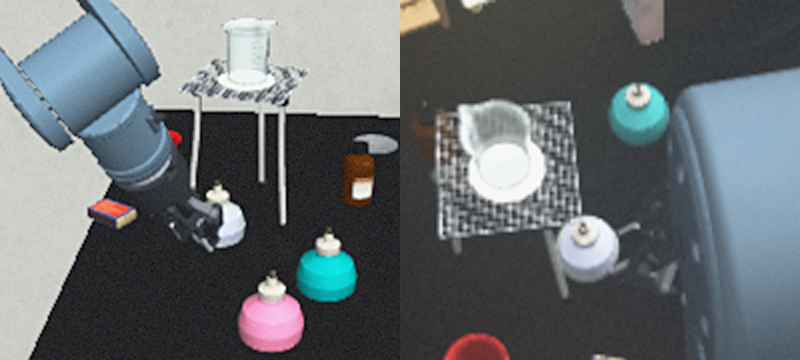

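The side crop shows the lamp (225,215) entering between the two near legs, with the hand leaned behind it; the beaker and tripod are unchanged. I check the wrist's clearance to the gauze before the last 7 cm.

Run:
```python
from bk import *
D,p,R=look()
u=np.array([np.cos(1.32),np.sin(1.32)]);v=np.array([-u[1],u[0]])
for n in D:
    W=pts(D[n]);ok=np.isfinite(W[...,0])
    q=W[ok]; L=(q-p)@R
    k=(L[:,2]<-.0)&(np.hypot(L[:,0],L[:,1])<.25)&(q[:,2]>.03)
    t=np.c_[(q[:,:2]-F)@u,(q[:,:2]-F)@v,q[:,2]]
    st=(np.abs(t[:,:2])<.075).all(1) # tripod/beaker itself
    lampm=np.hypot(q[:,0]-.518,q[:,1]-.219)<.04
    k&=~st&~lampm
    q2=q[k]+[.0295,.0605,0]; t=np.c_[(q2[:,:2]-F)@u,(q2[:,:2]-F)@v,q2[:,2]]
    d=np.sqrt((np.maximum(abs(t[:,:2])-.0635,0)**2).sum(1)+np.maximum(np.maximum(.174-t[:,2],t[:,2]-.26),0)**2)
    i=np.argsort(d)[:40:8]; print(n,k.sum());print(np.c_[d[i],q[k][i]].round(3))
```

```text
mean tcp [0.4913 0.1763 0.0308] tip [0.4977 0.187  0.0127] R [[0.435, 0.853, 0.289], [0.7, -0.522, 0.487], [0.566, -0.01, -0.824]] F [-0.5  0.4  0.5] 19.1
side 14300
[[0.038 0.484 0.125 0.161]
 [0.047 0.481 0.114 0.17 ]
 [0.05  0.491 0.116 0.149]
 [0.053 0.491 0.114 0.147]
 [0.054 0.495 0.117 0.139]]
top 711
[[0.028 0.465 0.148 0.153]
 [0.032 0.451 0.151 0.149]
 [0.033 0.47  0.149 0.145]
 [0.034 0.469 0.152 0.143]
 [0.036 0.461 0.152 0.142]]
```

servo_tool(
  motion=[
    [[0.9,-0.1,0.6,0,0.2],[1.8,-0.2,1.25,0,0.2],[2.6,-0.3,1.8,0,0.2],[3.4,-0.35,2.35,0,0.2],[4.2,-0.45,2.9,0,0.2]],
  ],
)

```text
time_s: 19.6
eef_pos: [0.5148, 0.2238, 0.031]
eef_rot: [-0.149, 0.834, 0.466, 0.256]
wrist_force: [-0.8, -0.8, 0.4]
opening: 0.403
grasp_force: 0.4
```

Run:
```python
from bk import *
import m
D,p,R=look();lamp(D,p[:2]+[.0265,.042]);go(p,R,(.5212,.237,.0315));m.measure({k:D[k] for k in D})
```

```text
mean tcp [0.5149 0.2241 0.0312] tip [0.5212 0.2348 0.013 ] R [[0.434, 0.854, 0.289], [0.7, -0.521, 0.488], [0.567, -0.01, -0.824]] F [-0.2  0.8 -0.4] 19.75
side lamp 0.012 [0.5407 0.2653] 0.0012 53 0.258
side lamp 0.026 [0.542 0.265] 0.0012 37 0.258
side lamp 0.05 [0.5414 0.2661] 0.0029 60 0.258
top lamp 0.012 [0.5408 0.2664] 0.0012 60 0.258
top lamp 0.026 [0.5398 0.2662] 0.0023 74 0.258
top lamp 0.05 [0.5296 0.2745] 0.0034 47 0.258
-> (0.5212, 0.237, 0.0315) [ 1.2  -0.13  0.78]
side gauze rect [548.2 277.7] [130.9 127.7] 75.6
top gauze rect [547.1 281.4] [134.7 129. ] 75.8
leg [330 161   2  40  80] z 0.018 0.136 foot [0.5669 0.3454] slope [np.float64(-0.015), np.float64(-0.073)]
leg [340 166   3  57 144] z 0.016 0.165 foot [0.5991 0.2264] slope [np.float64(-0.037), np.float64(0.038)]
leg [315 195  18  28 230] z 0.011 0.094 foot [0.5697 0.2415] slope [np.float64(-0.383), np.float64(0.155)]
```

servo_tool(
  motion=[
    [[0.5,-0.05,0.35,0,0.2],[0.9,-0.1,0.6,0,0.2],[1.2,-0.13,0.83,0,0.2],[1.2,-0.13,0.83,0,0.2]],
  ],
)

```text
time_s: 20.15
eef_pos: [0.5212, 0.236, 0.031]
eef_rot: [-0.149, 0.834, 0.466, 0.257]
wrist_force: [-0.0, -1.6, 0.3]
opening: 0.402
grasp_force: 0.2
```

Run:
```python
from bk import *
D,p,R=look();lamp(D,F)
```

```text
mean tcp [0.5211 0.2358 0.031 ] tip [0.5275 0.2466 0.0129] R [[0.435, 0.853, 0.289], [0.7, -0.522, 0.488], [0.567, -0.01, -0.824]] F [ 0.5 -1.2  1. ] 20.3
side lamp 0.012 [0.5476 0.278 ] 0.0012 52 0.258
side lamp 0.026 [0.5485 0.2772] 0.0018 41 0.258
side lamp 0.05 [0.5473 0.2788] 0.003 57 0.258
top lamp 0.012 [0.5461 0.2773] 0.0011 62 0.258
top lamp 0.026 [0.5459 0.2763] 0.0024 62 0.258
top lamp 0.05 [0.5451 0.2785] 0.0029 55 0.258
```

servo_tool(
  motion=[
    [[-1,0.1,-0.7,0,0.2],[-2.5,0.3,-1.7,0,0.2],[-5.5,0.6,-3.8,0,0.2],[-9,0.9,-6.2,0,0.2],[-11,1.2,-7.6,0,0.2]],
  ],
)

```text
time_s: 20.8
eef_pos: [0.4597, 0.1139, 0.031]
eef_rot: [-0.149, 0.834, 0.465, 0.256]
wrist_force: [0.2, 0.8, -0.1]
opening: 0.401
grasp_force: 0.0
```

servo_tool(
  motion=[
    [[-2,0,-4,0,0.2],[-3,0,-8,0,0.2],[-4,0,-12,0,0.2],[-5,0,-16,0,0.2],[-5,0,-18,0,0.2]],
  ],
)

```text
time_s: 21.3
eef_pos: [0.3871, -0.0098, 0.1528]
eef_rot: [-0.147, 0.834, 0.465, 0.257]
wrist_force: [0.5, -0.0, -0.2]
opening: 0.402
grasp_force: 0.0
```

Run:
```python
from bk import *
import m
D,p,R=look();lamp(D,F);beaker(D);m.measure(D)
D0=__import__('pickle').load(open('d0.pkl','rb'))
for n,bx in(('side',[(242,207,28,17),(369,178,20,36),(268,297,93,20)]),('top',[(287,271,20,26),(222,165,16,22)])):
    for x,y,w,h in bx: print(n,np.abs(D[n]['pixels'][y:y+h,x:x+w].astype(int)-D0[n]['pixels'][y:y+h,x:x+w]).mean())
s=D['side']['pixels'][110:290,200:400,::-1];t=D['top']['pixels'][140:290,220:370,::-1]
cv2.imwrite('pics/crop4.png',np.hstack([cv2.resize(s,(400,360),interpolation=2),cv2.resize(t,(400,400),interpolation=2)[:360]]))
```

```text
mean tcp [ 0.3882 -0.0097  0.153 ] tip [0.3946 0.0009 0.1348] R [[0.435, 0.851, 0.293], [0.7, -0.525, 0.484], [0.566, -0.005, -0.825]] F [-0.2  0.1 -0.1] 21.45
side lamp 0.012 [0.5474 0.2783] 0.0012 104 0.258
side lamp 0.026 [0.5477 0.2765] 0.0015 79 0.258
side lamp 0.05 [0.5478 0.2761] 0.0027 75 0.258
top lamp 0.012 [0.5463 0.2775] 0.0011 57 0.257
top lamp 0.026 [0.5458 0.2771] 0.0014 58 0.257
top lamp 0.05 [0.545  0.2785] 0.0027 55 0.257
side beaker [0.5503 0.2816] err 0.0011 328 off F [0.0026 0.0021]
top beaker [0.5486 0.2813] err 0.0009 323 off F [0.0009 0.0018]
side gauze rect [549.3 278.4] [132.7 127.9] 74.7
top gauze rect [548.8 283.1] [135.  129.6] 74.6
leg [294 160   7  55 147] z 0.015 0.164 foot [0.4777 0.2586] slope [np.float64(0.086), np.float64(0.021)]
leg [310 161  25  59 555] z 0.01 0.136 foot [0.5446 0.2369] slope [np.float64(0.165), np.float64(0.852)]
leg [340 166   3  56 163] z 0.018 0.164 foot [0.5991 0.2268] slope [np.float64(-0.032), np.float64(0.045)]
side 18.88375350140056
side 5.049074074074074
side 4.429749103942652
top 2.258974358974359
top 6.745265151515151
```

View pics/crop4.png

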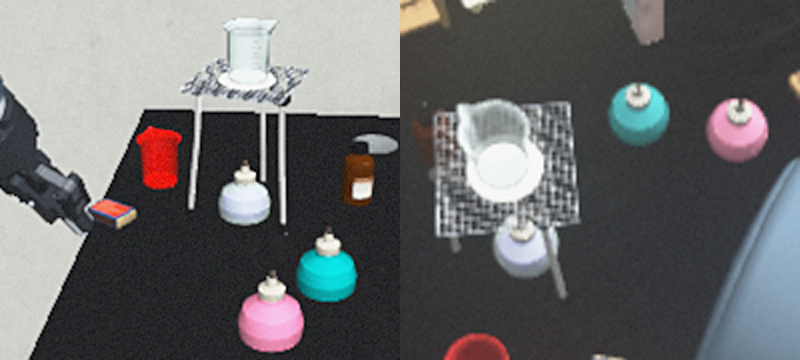

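The lamp stands under the gauze at side crop (245,198), the beaker is on the disc at (250,75), the bystanders are in place and the hand is clear.

```bash
python3 -c "
from bench import ctrl
print(ctrl.hand_in())"
```

```text
the job is handed in; nothing more can be done
None
```

I handed the job in at about 21 s: the beaker base is wholly on the disc and the lamp is about 4 mm from under its middle, but the tripod shifted about 2 mm and turned 1° during the lamp's last push or the retreat (the bystanders look undisturbed and the robot is clear).

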